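# Load the grinder lock nut into its sprung jig

## Task

Nudge the loose brass nut across the aluminium jig plate and push it against the blue sprung jaw until it goes into the pocket, working it down until it is fully home: flat on the pocket floor, held by the jaw, with the hand clear of it. Use light fingertip force only, and never lift the nut clear of the plate or squeeze or jam it hard; leave the burr ring, the cup and the tamper where they are.

Things in the scene. Friction and masses are not known exactly. Their poses are not given: they have to be found in the camera images.
- nut_center (a point): Loose brass hexagon nut, 30 mm across flats, 34.6 across corners, 14 high, about 65 g, 16 mm hole; its centre (7 mm above its underside), z along the hole. Starts flat on the plate. Slid over the edge it dips its nose to the jaw, tilted some 0.4 rad, rear on the edge; let go there, the jaw springs it back. Its rear must be drawn down past the edge while the jaw is held back.
- jig: Fixed aluminium plate, 20 mm thick, on the counter; origin on its underside, z up. In its frame it spans x -130 to 110, y -125 to 125 mm, top at z = 20. In the top is a pocket 8 mm deep, 40 mm wide (y -20 to 20), with a straight near edge at x = 30 mm; the blue jaw closes its far side. A blue end block, 60 mm wide, stands 10 mm above the plate at x = 98 to 110 mm.
- pocket (a point): Point on the pocket floor (z = 12 mm, x = 47 mm, y = 0 in the jig's frame), axes as the jig's: x points from the pocket's near edge, 17 mm behind this point, to the jaw. A nut fully home stands 6 mm proud of the plate and touches the near wall, its centre 15 to 17 mm past the edge (so up to 2 mm short of this point).
- jaw (a joint): Blue sprung jaw, 39 mm wide, 6 mm above the plate top, sliding along the jig's x. Value in m: 0 at rest (its flat face 24 mm past the near edge, too little room for the nut) to 0.0125 at its hard stop. It pushes back with 1.5 N at first, 3.5 N at the stop. The nut must push it 6 mm or more (11 mm if its corners lie along x) to fit, and jams if driven hard to the stop.
- burr_center (a point): Steel burr ring, 52 mm across, 9 mm high, lying loose on the jig plate beside the pocket; its centre. Bystander.
- cup_center (a point): Steel dosing cup, 58 mm across, 55 mm high, standing on the counter beside the jig; its centre half-way up. Bystander.
- tamper_center (a point): Aluminium tamper, 54 mm across, 78 mm high, standing on the counter beside the jig; its centre half-way up. Bystander.

How it is judged (in metres and radians):
On the way:
1. the nut has been pushed against the jaw and has started to press it back (value of joint jaw above 0.003 m and contact force between nut and jaw above 1 N), for 0.05 s.
At the end, for the whole second after the job is handed in: The nut lies at rest and flat (within 0.08 rad) on the pocket floor (within 1.5 mm), its centre within 5 mm along and 7 mm across of the pocket point, held by the jaw, which is pushed back more than 3 mm (z of nut_center in the frame of pocket between 0.005 and 0.0085 m and x of nut_center in the frame of pocket between -0.005 and 0.005 m and y of nut_center in the frame of pocket between -0.007 and 0.007 m and angle between nut_center's own z axis and vertical below 0.08 rad and value of joint jaw above 0.003 m and linear speed of nut below 0.01 m/s); the robot touches nothing.
It fails at once if the fingers press, squeeze or jam the nut with more than 25 N (contact force between the fingers and nut above 25 N).
It fails at once if the nut is lifted clear of the plate (centre more than 45 mm above the counter; 27 mm when lying on the plate) (height (world z) of nut_center above 0.045 m).
It fails at once if the burr ring, the cup or the tamper is moved more than 15 mm (distance of any of burr_center, cup_center, tamper_center from where it was at the start of the episode above 0.015 m).
It also fails if it takes over 67 s, if anything falls off the work surface, if the arm or the gripper's body presses on something with over 40 N, if the wrist force passes 120 N, or if a joint passes its speed limit or range.

## Robot

A 7-joint arm with a two-finger parallel gripper is mounted at the origin on the work surface. World frame = base frame: x ahead of the robot, y to its left, z up, the work surface at z = 0. Lengths are in m, angles in degrees, forces in N, time in s.
With the tool pointing down it reaches from about 0.425 to 0.875 m from the base axis. Payload 4.7 kg.
Tool frame: the origin (TCP) lies at the very end of the fingers, on their centre line; the grasp point (between the pads) lies 19 mm behind it; z points along the fingers, y is the direction in which the jaws open and shut (so a half turn about z gives the same grasp; the last joint's range is limited). The gripper opens to 87 mm and grips with 3 to 60 N. Pads are 19 mm wide; open, the fingers measure 117 mm over their backs; the gripper's body (75 mm by 190 mm) begins 51 mm behind the grasp point.
Start: joints at [-76.083, 18.392, -4.016, 83.108, 1.295, 78.541, -3.26], TCP at [0.147, 0.633, 0.2] pointing down, gripper open.
Joint ranges: [-163.93, 163.93], [-17.29, 119.83], [-79.2, 71.16], [3.27, 140.29], [-89.18, 269.18], [5.43, 117.66], [-154.24, 154.24]. Speed limits (degrees/s): [147.25, 147.25, 180, 180, 180, 180, 180].

## Interface

Orientations are given as [roll, pitch, yaw] about the fixed x, y, z axes, in that order (R = Rz(yaw) Ry(pitch) Rx(roll)).
In Python, from cell import * gives the robot as it stands.
- The arm moves only by the tool drive_tool, never from a script. Its argument "moves" is text: rows parted by semicolons, each of 5 numbers parted by spaces: the shift along the tool's x, y, z in m, then the turn about the tool's z in degrees, then the gripper's target within -1 to 1 (fully open at 1, half-way at 0, shut at -1). In form: x y z yaw fingers; .... A call has exactly 8 rows; each row is the pose to reach, as a shift and turn from the pose commanded when the call began, along the tool's axes at that moment; what a row does not reach only later rows make up. A row lasts 1/10 s, in which the tool goes at most 50 mm and 8.59 degrees, less where a joint would pass 70% of its speed; a pose out of reach is approached as far as the arm can. A call with a gripper value outside its range is refused whole. The fingers move at their own pace and stop on an object; "grip_force" is the grip in N (left out, the last holds). Time passes only in rows, so rows that repeat a pose let the fingers close, or fill a call up. It gives the time, the measured TCP pose, the force and the opening at its end, in the units of the state.
- get_obs(): the state, without advancing time (a new reading comes with each control period).
- read_camera(name): name is "scene" or "top"; returns (picture, depth): 420x560x3 uint8, red, green, blue; 420x560 float32, m along the optical axis (not along the pixel's ray), 0 where there is no reading.
- calibration(name): a dict with "intrinsics" (3x3 intrinsics, pixels), "k1" (the pictures are not rectified: a ray, as slopes to the right and down, at radius r is drawn at 1 + k1 r^2 times it, then the intrinsics apply), "cam_to_world" (4x4, takes a point from camera to world coordinates). Camera axes: x right, y up, looking along -z (the intrinsics and any distortion apply to the point x, -y, -z); pixel columns grow to the right and rows downward; lengths in m; the calibration is good to about 2 mm. A picture is of the moment at which its call begins. calibration takes no time and is no camera call.
- sign_off(): hands the job in, once; it reports no verdict.
Trained networks look in the newest picture that a camera, given by its name, has taken for a name from the list of things; names that differ only in an ending like _2 or _b are one class to them, and where a whole thing is asked for, a point or a joint stands for the part that bears it (a point fixed in the world has none). Each returns a list of dicts, best first, with "conf" (0 to 1); they miss things now and then, are a little off and sometimes report something else, mostly with a low value. They report only what shows in the picture. A call takes as long as a camera call.
- search_frame(camera, name): "uv" ([column, row] in pixels, amid what is visible of it).
- pinpoint(camera, name): "uv" ([column, row] in pixels: a listed point, or the origin of a listed thing).
The state is a dict: "time_s": time; "qpos": joint angles; "joint_velocities": joint speeds; "effort": joint torques, N m; "tool_pos": TCP position; "tool_rot": TCP orientation; "force": force on the tool from outside, world axes, zero at the start; "wrist_torque": the same for the moment, N m; "grip_width": finger opening in m.
Only numpy, scipy, OpenCV 4.12 (cv2) and the standard library are available. Lean on these libraries where they do the work, as an engineer would, in place of code of your own. Each camera call takes 0.05 s, during which the arm holds its last target. There are 200 camera calls.

## Working session

There is one attempt and no reset: what is moved stays moved. The work goes in short steps, Python scripts to look and compute and a tool call to move; the robot and the scene stay as the last step left them, time stands still between calls to the robot, and variables do not carry over. Pictures are saved under pics/ and viewed, about 8 in all and at most 12, crops included, and the job is handed in when it is done.

Besides the shell and the picture viewer there is one more tool, called after "Call:" in YAML: its name, and indented under it one key for each argument. drive_tool: Moves the arm, as the interface text tells. Its arguments: {"type":"object","properties":{"moves":{"type":"string"},"grip_force":{"type":"number"}},"required":["moves"]}

```bash
mkdir -p pics; ls; cat > h.py <<'E'
from cell import *
import numpy as np, cv2
def shot(cam,fn=None,crop=None,scale=1):
    im,d=read_camera(cam)
    if fn:
        o=im if crop is None else im[crop[1]:crop[3],crop[0]:crop[2]]
        o=cv2.resize(o,None,fx=scale,fy=scale,interpolation=cv2.INTER_CUBIC)
        cv2.imwrite('pics/'+fn,o[:,:,::-1])
    return im,d
def ray(cam,uv):
    c=calibration(cam);K=np.array(c['intrinsics'],float);k=c['k1'];T=np.array(c['cam_to_world'])
    p=cv2.undistortPoints(np.array([[uv]],float),K,np.array([k,0,0,0.]))[0,0]
    return T[:3,3],T[:3,:3]@np.array([p[0],-p[1],-1.])
def at_z(cam,uv,z):
    o,r=ray(cam,uv);return o+r*(z-o[2])/r[2]
def at_d(cam,uv,d):
    o,r=ray(cam,uv);return o+r*d
E
python3 - <<'E'
from h import *
np.set_printoptions(precision=4,suppress=True)
for cam in('top','scene'):
    im,d=shot(cam,cam+'0.png')
    print(cam,calibration(cam)['cam_to_world'])
    for n in('nut_center','jig','pocket','jaw','burr_center','cup_center','tamper_center'):
        for r in pinpoint(cam,n)[:2]:
            u,v=r['uv'];dd=d[int(v),int(u)]
            print(n,np.round(r['uv'],1),round(r['conf'],2),at_d(cam,r['uv'],dd))
print(get_obs())
E
```

```text
pics
top [[ 0.0052  0.9916 -0.1295  0.5316]
 [-1.      0.0042 -0.0081  0.0521]
 [-0.0074  0.1295  0.9916  0.8749]
 [ 0.      0.      0.      1.    ]]
nut_center [303.4 291.1] 0.53 [0.5097 0.0262 0.0194]
jig [283.1 241.3] 0.85 [0.592  0.0603 0.0187]Traceback (most recent call last):
  File "<stdin>", line 7, in <module>
ValueError: it knows: burr_center, cup_center, jig, nut_center, pocket, tamper_center
```

```bash
python3 - <<'E'
from h import *
np.set_printoptions(precision=4,suppress=True)
for cam in('top','scene'):
    im,d=shot(cam,cam+'0.png')
    for n in('nut_center','jig','pocket','burr_center','cup_center','tamper_center'):
        for r in pinpoint(cam,n)[:2]:
            u,v=r['uv'];dd=d[int(v),int(u)]
            print(n,np.round(r['uv'],1),round(r['conf'],2),at_d(cam,r['uv'],dd))
print(get_obs())
E
```

```text
nut_center [303.6 290.3] 0.47 [0.511  0.0259 0.0201]
jig [285.7 239. ] 0.8 [0.5955 0.0559 0.0226]
pocket [286.8 209.1] 0.65 [0.6474 0.0543 0.0117]
burr_center [233.8 204.2] 0.72 [0.6543 0.144  0.0201]
cup_center [156.7 250.6] 0.94 [0.5764 0.2757 0.0028]
tamper_center [418.6 218.5] 0.58 [ 0.6246 -0.1521  0.0776]
nut_center [245.1 186.7] 0.55 [0.5023 0.0209 0.0193]
nut_center [285.3 221.4] 0.21 [0.6201 0.0433 0.019 ]
jig [285.8 218. ] 0.68 [0.6144 0.0475 0.0206]
jig [344.9 213. ] 0.33 [0.6523 0.1506 0.0192]
pocket [295.9 229.8] 0.78 [0.6412 0.0532 0.0122]
burr_center [343.1 212.7] 0.88 [0.6489 0.1493 0.0176]
cup_center [372.3 168.1] 0.8 [0.5969 0.2517 0.0481]
tamper_center [174.  257.9] 0.57 [ 0.6498 -0.1661  0.0677]
{'time_s': 0.9, 'qpos': array([-76.083 ,  18.3917,  -4.0155,  83.108 ,   1.2968,  78.5422,
        -3.2598]), 'joint_velocities': array([ 0.0877,  0.0365,  0.0387, -0.0014, -0.0216, -0.0683,  0.0518]), 'effort': array([ -0.0001, -49.1094,  -0.4033, -31.2779,  -0.0639,   0.0334,
        -0.    ]), 'tool_pos': array([0.1475, 0.6331, 0.2004]), 'tool_rot': array([179.9966,   0.0047, 166.8918]), 'force': array([-0.022 ,  0.3739, -0.4009]), 'wrist_torque': array([0.0309, 0.0276, 0.0634]), 'grip_width': 0.08681269467856174}
```

View pics/top0.png

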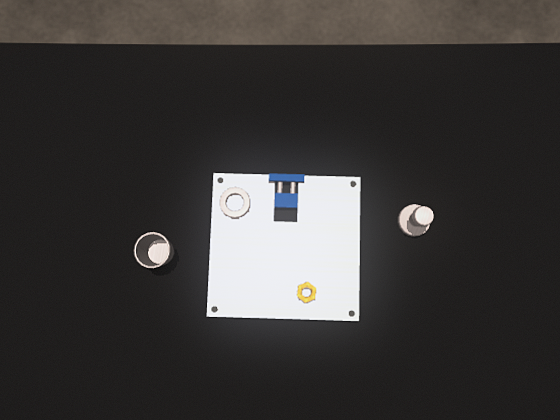

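View pics/scene0.png

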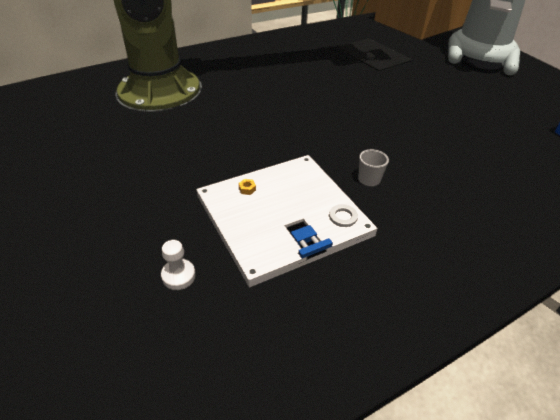

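Top view: nut at about (306,292), pocket mouth (274–298, 208–221), jaw (286,200), burr (234,203), cup left, tamper right. Next I fit the jig and the nut precisely.

```bash
cat >> h.py <<'E'
def jigfit(cam='top',im=None):
    if im is None: im,_=read_camera(cam)
    g=im.min(2)>150
    g=cv2.morphologyEx(g.astype(np.uint8),cv2.MORPH_CLOSE,np.ones((5,5)))
    cs,_=cv2.findContours(g,cv2.RETR_EXTERNAL,cv2.CHAIN_APPROX_NONE)
    c=max(cs,key=cv2.contourArea)[:,0,:]
    P=np.array([at_z(cam,p.astype(float),0.02)[:2] for p in c])
    return cv2.minAreaRect(P.astype(np.float32)*1000)
def nutmask(im,box=None):
    h=cv2.cvtColor(im,cv2.COLOR_RGB2HSV)
    m=((h[...,0]>15)&(h[...,0]<32)&(h[...,1]>120)&(h[...,2]>100)).astype(np.uint8)
    return m
E
python3 - <<'E'
from h import *
np.set_printoptions(precision=4,suppress=True)
im,d=shot('top')
print(jigfit('top',im))
m=nutmask(im); m[:160]=0;m[330:]=0;m[:,:200]=0;m[:,370:]=0
cs,_=cv2.findContours(m,cv2.RETR_EXTERNAL,cv2.CHAIN_APPROX_NONE);c=max(cs,key=cv2.contourArea)
f=cv2.fillPoly(np.zeros_like(m),[c],1);v,u=np.nonzero(f)
print(len(u),u.mean(),v.mean(),at_z('top',(u.mean(),v.mean()),0.032),at_z('top',(u.mean(),v.mean()),0.027))
P=np.array([at_z('top',p[0].astype(float),0.032)[:2] for p in c])*1000;P=P-P.mean(0)
for a in range(0,180,10):
    w=P@[np.cos(np.radians(a)),np.sin(np.radians(a))];print(a,round(np.ptp(w),1),end='; ')
h=cv2.cvtColor(im,cv2.COLOR_RGB2HSV);b=((h[...,0]>100)&(h[...,0]<125)&(h[...,1]>120)&(h[...,2]>70))
v,u=np.nonzero(b[165:230,255:320]);print('blue',[at_z('top',(u.mean()+255,v.mean()+165),.028)])
for r in range(170,228,1): print(r,im[r,286],end=' ')
print()
for q in range(268,304): print(q,im[215,q].max(),end=' ')
cv2.imwrite('pics/c0.png',np.hstack([cv2.resize(im[165:235,250:320],(400,400),interpolation=cv2.INTER_CUBIC),cv2.resize(im[272:312,286:326],(400,400),interpolation=cv2.INTER_CUBIC)])[:,:,::-1])
E
```

```text
((585.6074829101562, 58.062477111816406), (250.8096466064453, 240.67567443847656), 88.64920806884766)
280 306.13928571428573 291.9392857142857 [0.5087 0.0221 0.032 ] [0.5086 0.022  0.027 ]
0 32.1; 10 31.1; 20 29.3; 30 30.7; 40 31.8; 50 32.2; 60 32.1; 70 31.0; 80 29.0; 90 29.3; 100 30.6; 110 31.0; 120 31.3; 130 30.6; 140 29.2; 150 29.7; 160 31.3; 170 32.2; blue [array([0.6785, 0.0557, 0.028 ])]
170 [54 53 56] 171 [53 52 55] 172 [54 51 51] 173 [56 64 76] 174 [ 63 101 160] 175 [ 67 115 183] 176 [ 67 112 177] 177 [ 65 109 173] 178 [ 67 112 175] 179 [ 68 114 180] 180 [ 65 102 159] 181 [56 70 98] 182 [53 52 55] 183 [53 53 56] 184 [52 53 58] 185 [65 65 69] 186 [72 71 72] 187 [71 71 73] 188 [70 69 72] 189 [71 71 73] 190 [71 70 72] 191 [73 71 70] 192 [75 75 79] 193 [ 72 105 159] 194 [ 72 118 184] 195 [ 74 115 179] 196 [ 73 115 178] 197 [ 74 117 179] 198 [ 74 115 179] 199 [ 76 114 178] 200 [ 76 116 177] 201 [ 76 115 178] 202 [ 75 114 178] 203 [ 77 117 178] 204 [ 77 116 177] 205 [ 78 117 181] 206 [ 77 116 180] 207 [ 69  88 125] 208 [64 65 69] 209 [64 63 68] 210 [76 75 79] 211 [81 79 84] 212 [78 78 82] 213 [80 80 83] 214 [79 79 83] 215 [79 80 83] 216 [82 80 85] 217 [82 80 85] 218 [79 79 83] 219 [78 77 82] 220 [69 67 72] 221 [129 129 132] 222 [233 235 235] 223 [243 245 248] 224 [238 240 245] 225 [237 239 243] 226 [238 239 243] 227 [237 239 242] 
268 244 269 243 270 244 271 245 272 254 273 217 274 95 275 76 276 83 277 83 278 83 279 84 280 85 281 83 282 84 283 84 284 85 285 83 286 83 287 83 288 83 289 84 290 84 291 83 292 83 293 83 294 85 295 78 296 58 297 223 298 254 299 245 300 243 301 243 302 244 303 243
```

View pics/c0.png

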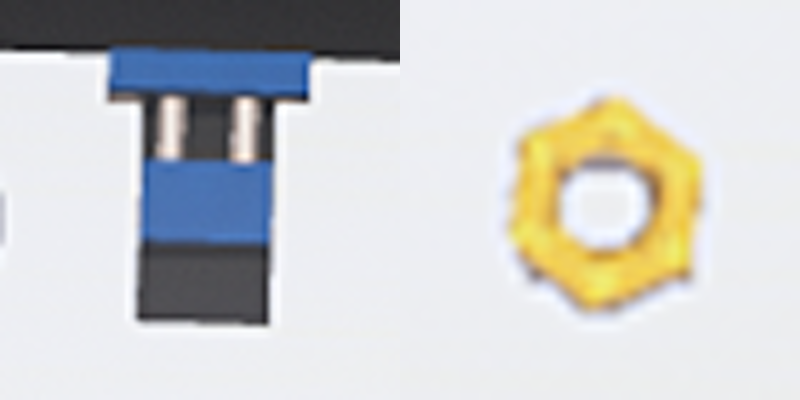

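Call:
drive_tool:
  moves: "-0.02 -0.01 0 0 1; -0.06 -0.03 0 0 1; -0.105 -0.049 0 0 1; -0.15 -0.07 0 0 1; -0.195 -0.09 0 0 1; -0.24 -0.11 0 0 1; -0.285 -0.131 0 0 1; -0.325 -0.15 0 0 1"

```text
time_s: 1.75
tool_pos: [0.4321, 0.4112, 0.2007]
tool_rot: [180.0, 0.0, 166.8]
force: [0.0, 1.1, -0.1]
grip_width: 0.087
```

```bash
python3 - <<'E'
from h import *
np.set_printoptions(precision=4,suppress=True)
a=at_z('top',(286,221.1),.02);l=at_z('top',(273.4,215),.02);r=at_z('top',(296.8,215),.02);j=at_z('top',(286,207),.026);e=at_z('top',(286,173.4),.03)
print('edge',a,'walls',l,r,'jaw',j,'blockfar',e)
E
```

```text
edge [0.6259 0.0555 0.02  ] walls [0.6362 0.0769 0.02  ] [0.6364 0.0374 0.02  ] jaw [0.6491 0.0556 0.026 ] blockfar [0.7057 0.0559 0.03  ]
```

Call:
drive_tool:
  moves: "-0.02 -0.045 0 0 1; -0.04 -0.09 0 0 1; -0.061 -0.135 0 -3 1; -0.082 -0.18 0 -6 1; -0.102 -0.225 0 -9 1; -0.123 -0.27 0 -9 1; -0.144 -0.315 0 -9 1; -0.1655 -0.36 0 -9 1"

```text
time_s: 2.55
tool_pos: [0.5097, 0.0232, 0.2008]
tool_rot: [179.9, 0.1, 175.9]
force: [0.4, 0.4, -0.6]
grip_width: 0.087
```

Call:
drive_tool:
  moves: "0 0 0.02 0 1; 0 0 0.05 0 1; 0 0 0.08 0 1; 0 0 0.11 0 1; 0 0 0.125 0 1; 0 0 0.13 0 1; 0 0 0.13 0 1; 0 0 0.13 0 1"

```text
time_s: 3.35
tool_pos: [0.5105, 0.0252, 0.0715]
tool_rot: [180.0, 0.1, 175.9]
force: [0.2, -0.3, -0.5]
grip_width: 0.087
```

```bash
python3 - <<'E'
from h import *
print(get_obs())
im,d=shot('scene','s1.png',(190,130,400,280),3.8)
im,d=shot('top','t1.png',(200,160,380,330),3)
E
```

```text
{'time_s': 3.35, 'qpos': array([-30.04426295,   7.68718319,  26.02937264, 112.47234496,
        -3.88633929,  60.55772043,  83.57996523]), 'joint_velocities': array([ 0.00179541, -0.26571883,  0.02085897, -0.29446812, -0.01700116,
       -0.1083577 ,  0.01029182]), 'effort': array([-1.55868632e-02, -3.10867095e+01,  1.79636858e+00, -2.71777046e+01,
        3.03164322e-02,  1.03625113e-01,  8.14493924e-04]), 'tool_pos': array([0.51045722, 0.02524721, 0.07147704]), 'tool_rot': array([1.79965553e+02, 1.06942219e-01, 1.75892206e+02]), 'force': array([ 0.2089647 , -0.30091158, -0.51995194]), 'wrist_torque': array([-0.02936506, -0.00275669, -0.01433179]), 'grip_width': 0.08700145954528722}
```

View pics/s1.png

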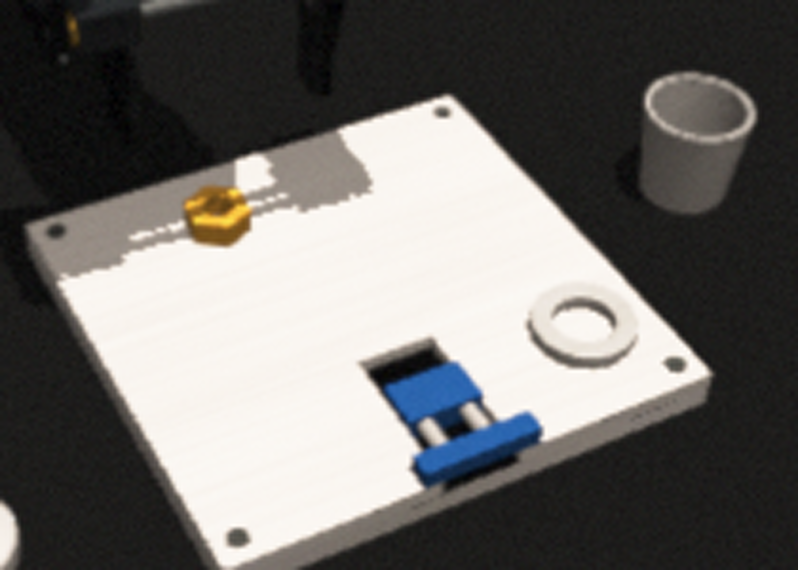

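Fingers at (120,110) and (318,80) of the crop straddle the nut, with the hand square to it. Descending now.

Call:
drive_tool:
  moves: "0.0016 -0.0032 0.01 0 0.6; 0.0016 -0.0032 0.02 0 0.3; 0.0016 -0.0032 0.03 0 0.2; 0.0016 -0.0032 0.04 0 0.2; 0.0016 -0.0032 0.045 0 0.1; 0.0016 -0.0032 0.045 0 0.1; 0.0016 -0.0032 0.045 0 0.1; 0.0016 -0.0032 0.045 0 0.1"
  grip_force: 6

```text
time_s: 4.25
tool_pos: [0.5081, 0.0221, 0.0258]
tool_rot: [180.0, 0.0, 175.9]
force: [0.2, -0.1, -1.2]
grip_width: 0.0482
```

Call:
drive_tool:
  moves: "0 0 0 0 -0.1; 0 0 0 0 -0.15; 0 0 0 0 -0.2; 0 0 0 0 -0.25; 0 0 0 0 -0.3; 0 0 0 0 -0.4; 0 0 0 0 -0.5; 0 0 0 0 -0.6"
  grip_force: 6

```text
time_s: 5.05
tool_pos: [0.5077, 0.022, 0.0254]
tool_rot: [180.0, 0.0, 175.9]
force: [0.2, -0.6, 0.0]
grip_width: 0.0207
```

```bash
python3 - <<'E'
from h import *
print(get_obs()['grip_width'],get_obs()['tool_pos'])
im,d=shot('scene');im2,_=shot('top')
a=cv2.resize(im[150:220,200:300],(500,350),interpolation=cv2.INTER_CUBIC);b=cv2.resize(im2[255:325,260:320],(300,350),interpolation=cv2.INTER_CUBIC)
cv2.imwrite('pics/n2.png',np.hstack([a,b])[:,:,::-1])
E
```

```text
0.020710070900012735 [0.50770799 0.02203979 0.02536372]
```

View pics/n2.png

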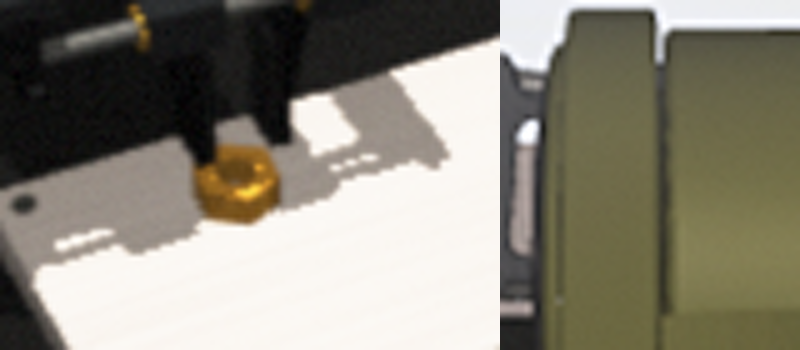

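Fingers at (205,160) and (285,140) have closed behind the nut (240,185), so it was squeezed forward. I measure the nut again.

```bash
cat >> h.py <<'E'
def nutpos(cam='scene',box=(200,150,340,270),z=0.027,im=None):
    if im is None: im,_=read_camera(cam)
    m=nutmask(im);k=np.zeros_like(m);k[box[1]:box[3],box[0]:box[2]]=1;m*=k
    cs,_=cv2.findContours(m,cv2.RETR_EXTERNAL,cv2.CHAIN_APPROX_NONE);c=max(cs,key=cv2.contourArea)
    x,y,w,h=cv2.boundingRect(c);uv=(x+(w-1)/2,y+(h-1)/2)
    return uv,(w,h),at_z(cam,uv,z)
E
python3 - <<'E'
from h import *
np.set_printoptions(precision=4,suppress=True)
for f in('scene0',):
    print('start',nutpos(im=cv2.imread('pics/scene0.png')[:,:,::-1]))
print('now',nutpos())
im,d=shot('scene'); 
print(jigfit('scene',cv2.imread('pics/scene0.png')[:,:,::-1]),[at_z('scene',u,.02) for u in [(286.,0)]][:0])
c=cv2.imread('pics/scene0.png')[:,:,::-1]
cv2.imwrite('pics/x.png',im[:,:,::-1])
E
```

```text
start ((247.0, 186.0), (17, 15), array([0.5103, 0.0213, 0.027 ]))
now ((247.0, 186.0), (17, 15), array([0.5103, 0.0213, 0.027 ]))
((1025.5787353515625, 137.5076904296875), (353.6662292480469, 129.0931854248047), 89.90238952636719) []
```

```bash
cat >> h.py <<'E'
def proj(cam,p):
    c=calibration(cam);K=np.array(c['intrinsics'],float);T=np.array(c['cam_to_world'])
    q=T[:3,:3].T@(np.array(p)-T[:3,3]);q=q*[1,-1,-1]
    return cv2.projectPoints(q[None],np.zeros(3),np.zeros(3),K,np.array([c['k1'],0,0,0.]))[0][0,0]
E
python3 - <<'E'
from h import *
np.set_printoptions(precision=4,suppress=True)
im,d=shot('scene')
L=[]
for y in(.010,.034,-.005,.049):
    for z in(.0254,.05): print(y,z,proj('scene',(.508,y,z)))
o=cv2.resize(im[120:210,190:310],(800,600),interpolation=cv2.INTER_NEAREST)
o=np.clip(o.astype(float)*2.2,0,255).astype(np.uint8)
for y in(.012,.032):
    for x in(.4985,.5175):
        u,v=proj('scene',(x,y,.0254));cv2.circle(o,(int((u-190)*6.667),int((v-120)*6.667)),4,(255,0,0),-1)
cv2.imwrite('pics/n3.png',o[:,:,::-1])
E
```

```text
0.01 0.0254 [241.1778 187.7285]
0.01 0.05 [240.6973 177.7902]
0.034 0.0254 [252.4208 183.959 ]
0.034 0.05 [252.1886 174.0472]
-0.005 0.0254 [234.0315 190.1269]
-0.005 0.05 [233.3903 180.1734]
0.049 0.0254 [259.3294 181.6448]
0.049 0.05 [259.247 171.751]
```

View pics/n3.png

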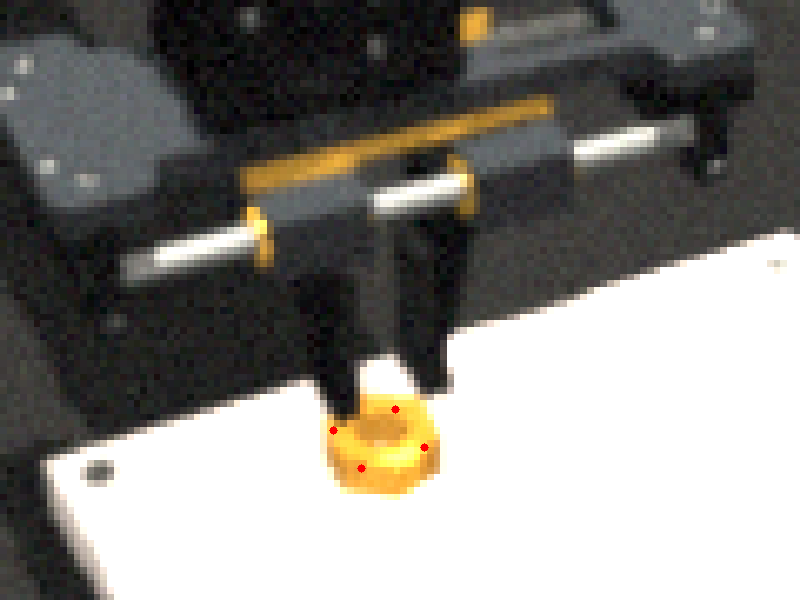

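```bash
python3 - <<'E'
from h import *
np.set_printoptions(precision=4,suppress=True)
im,d=shot('scene')
for u,v in[(241,181),(242,181),(241,178),(240,175),(240,170),(254,178),(255,177),(254,174),(253,170),(247,188),(270,190)]:
    print(u,v,im[v,u],at_d('scene',(u,v),d[v,u]))
print(get_obs()['force'],get_obs()['tool_pos'])
E
```

```text
241 181 [7 6 4] [0.518  0.0059 0.0512]
242 181 [16 15 11] [0.5179 0.008  0.0504]
241 178 [13 12 11] [0.5191 0.0057 0.0593]
240 175 [ 7 11 10] [0.5161 0.0053 0.0643]
240 170 [14  9  7] [0.5165 0.0057 0.0762]
254 178 [27 26 25] [0.5186 0.0325 0.0487]
255 177 [13 15 15] [0.5189 0.0345 0.0506]
254 174 [15 13 12] [0.5182 0.0329 0.0579]
253 170 [14 14 15] [0.518  0.031  0.0679]
247 188 [228 168  57] [0.5221 0.0157 0.0333]
270 190 [252 248 244] [0.5327 0.0594 0.0188]
[-0.4659 -0.0432  0.1339] [0.5077 0.022  0.0254]
```

Depth at the tips shows them at about z = 0.048, though tool_pos says 0.0254. The real fingertips therefore sit about 20 mm higher than reported, and the fingers closed above the nut without touching it. I'll reopen, go lower and measure the offset.

Call:
drive_tool:
  moves: "0 0 0 0 0.1; 0 0 0 0 0.1; 0 0 0 0 0.1; 0 0 0 0 0.1; 0 0 0 0 0.1; 0 0 0 0 0.1; 0 0 0 0 0.1; 0 0 0 0 0.1"

```text
time_s: 6.15
tool_pos: [0.5077, 0.0221, 0.0254]
tool_rot: [180.0, 0.0, 175.9]
force: [0.2, 0.8, -0.1]
grip_width: 0.0478
```

Call:
drive_tool:
  moves: "0 0 0.003 0 0.1; 0 0 0.006 0 0.1; 0 0 0.009 0 0.1; 0 0 0.01 0 0.1; 0 0 0.01 0 0.1; 0 0 0.01 0 0.1; 0 0 0.01 0 0.1; 0 0 0.01 0 0.1"

```text
time_s: 6.95
tool_pos: [0.5078, 0.0221, 0.0155]
tool_rot: [180.0, 0.0, 175.9]
force: [-0.5, 0.0, -0.0]
grip_width: 0.0481
```

```bash
cat > tip.py <<'E'
from h import *
np.set_printoptions(precision=4,suppress=True)
im,d=shot('scene')
o=get_obs();t=o['tool_pos'];print(t,o['force'],o['grip_width'])
# lowest dark depth points near the finger front plane
V,U=np.mgrid[120:230,200:320]
P=np.array([at_d('scene',(u,v),d[v,u]) for u,v in zip(U.ravel(),V.ravel())]).reshape(V.shape+(3,))
dark=im[120:230,200:320].max(2)<60
for s in(-1,1):
    k=dark&(abs(P[...,0]-t[0]-.009)<.006)&((P[...,1]-t[1])*s>o['grip_width']/2-.01)&((P[...,1]-t[1])*s<o['grip_width']/2+.018)&(P[...,2]<.12)
    z=np.sort(P[...,2][k]);print(s,k.sum(),z[:8],P[k][:,1].min(),P[k][:,1].max(),P[k][:,0].mean())
print(nutpos())
E
python3 tip.py
```

```text
[0.5078 0.0221 0.0155] [ 0.5066  0.2169 -0.1201] 0.047613221592227264Traceback (most recent call last):
  File "tip.py", line 7, in <module>
    P=np.array([at_d('scene',(u,v),d[v,u]) for u,v in zip(U.ravel(),V.ravel())]).reshape(V.shape+(3,))
                ~~~~^^^^^^^^^^^^^^^^^^^^^^
  File "h.py", line 17, in at_d
    o,r=ray(cam,uv);return o+r*d
        ~~~^^^^^^^^
  File "h.py", line 11, in ray
    c=calibration(cam);K=np.array(c['intrinsics'],float);k=c['k1'];T=np.array(c['cam_to_world'])
ValueError: time passes only in moves, steps and waits
```

```bash
cat >> h.py <<'E'
def cloud(cam,d,x0,y0,x1,y1):
    c=calibration(cam);K=np.array(c['intrinsics'],float);T=np.array(c['cam_to_world'])
    V,U=np.mgrid[y0:y1,x0:x1]
    p=cv2.undistortPoints(np.stack([U.ravel(),V.ravel()],1)[:,None].astype(float),K,np.array([c['k1'],0,0,0.]))[:,0]
    q=np.stack([p[:,0],-p[:,1],-np.ones(len(p))],1)*d[y0:y1,x0:x1].reshape(-1,1)
    return (q@T[:3,:3].T+T[:3,3]).reshape(V.shape+(3,))
E
sed -i '/^V,U/d; s/^P=.*/P=cloud("scene",d,200,120,320,230)/' tip.py; python3 tip.py
```

```text
[0.5078 0.0221 0.0155] [0.2288 0.042  0.1298] 0.04805889081001174
-1 135 [0.0374 0.0399 0.04   0.04   0.0401 0.0406 0.0415 0.0418] -0.01916398362682023 -0.0030194115067342653 0.5162558471450529
1 189 [0.0371 0.0377 0.0392 0.0394 0.0399 0.0407 0.041  0.0411] 0.04379889832724171 0.05883105257063853 0.5190198973706928
((247.0, 186.0), (17, 15), array([0.5103, 0.0213, 0.027 ]))
```

Call:
drive_tool:
  moves: "0 0 0.003 0 0.1; 0 0 0.006 0 0.1; 0 0 0.009 0 0.1; 0 0 0.01 0 0.1; 0 0 0.011 0 0.1; 0 0 0.011 0 0.1; 0 0 0.012 0 0.1; 0 0 0.012 0 0.1"

```text
time_s: 7.9
tool_pos: [0.5077, 0.0221, 0.0033]
tool_rot: [180.0, 0.0, 175.9]
force: [-0.1, -0.0, 0.1]
grip_width: 0.0483
```

```bash
python3 tip.py
```

```text
[0.5077 0.0221 0.0034] [ 0.333   0.0091 -0.0941] 0.04800187993367527
-1 126 [0.0263 0.0264 0.0266 0.0269 0.0293 0.0295 0.0295 0.03  ] -0.018513430863366764 -0.0039524301501259185 0.5161451869003524
1 183 [0.0265 0.0265 0.0267 0.027  0.0285 0.0291 0.0291 0.0293] 0.043088652426628515 0.058189545647747365 0.5191321535029403
((247.0, 186.0), (17, 15), array([0.5103, 0.0213, 0.027 ]))
```

Call:
drive_tool:
  moves: "0 0 0.0005 0 0.1; 0 0 0.001 0 0.1; 0 0 0.0015 0 0.1; 0 0 0.002 0 0.1; 0 0 0.0025 0 0.1; 0 0 0.0025 0 0.1; 0 0 0.0025 0 0.1; 0 0 0.0025 0 0.1"

```text
time_s: 8.8
tool_pos: [0.5077, 0.0221, 0.0009]
tool_rot: [180.0, 0.0, 175.9]
force: [-0.2, -0.2, -0.1]
grip_width: 0.0482
```

Call:
drive_tool:
  moves: "0 0 0.0003 0 0.1; 0 0 0.0006 0 0.1; 0 0 0.0009 0 0.1; 0 0 0.0012 0 0.1; 0 0 0.0015 0 0.1; 0 0 0.0015 0 0.1; 0 0 0.0015 0 0.1; 0 0 0.0015 0 0.1"

```text
time_s: 9.6
tool_pos: [0.5077, 0.0221, -0.0006]
tool_rot: [180.0, 0.0, 175.9]
force: [-0.7, 0.5, -0.5]
grip_width: 0.0481
```

Call:
drive_tool:
  moves: "0 0 0.0002 0 0.1; 0 0 0.0004 0 0.1; 0 0 0.0006 0 0.1; 0 0 0.0008 0 0.1; 0 0 0.001 0 0.1; 0 0 0.0012 0 0.1; 0 0 0.0014 0 0.1; 0 0 0.0014 0 0.1"

```text
time_s: 10.4
tool_pos: [0.5077, 0.022, -0.0017]
tool_rot: [180.0, -0.0, 175.9]
force: [-1.3, 0.1, 3.9]
grip_width: 0.0479
```

Plate contact is at reported z of about -0.0016, so real tip z = reported + 0.0215. I raise to tip z of about 0.026 and grip lightly.

Call:
drive_tool:
  moves: "0 0 -0.003 0 0.1; 0 0 -0.006 0 0.1; 0 0 -0.0065 0 0; 0 0 -0.0065 0 -0.1; 0 0 -0.0065 0 -0.15; 0 0 -0.0065 0 -0.2; 0 0 -0.0065 0 -0.25; 0 0 -0.0065 0 -0.3"
  grip_force: 6

```text
time_s: 11.2
tool_pos: [0.5076, 0.0221, 0.0044]
tool_rot: [180.0, -0.0, 175.9]
force: [0.2, -0.2, -0.0]
grip_width: 0.032
```

Call:
drive_tool:
  moves: "0 0 0 0 -0.35; 0 0 0 0 -0.4; 0 0 0 0 -0.5; 0 0 0 0 -0.6; 0 0 0 0 -0.6; 0 0 0 0 -0.6; 0 0 0 0 -0.6; 0 0 0 0 -0.6"
  grip_force: 6

```text
time_s: 12.0
tool_pos: [0.5077, 0.0221, 0.0045]
tool_rot: [180.0, 0.0, 175.9]
force: [-0.6, 0.4, -0.2]
grip_width: 0.0301
```

```bash
python3 tip.py
```

```text
[0.5077 0.0221 0.0045] [-0.5297  0.172  -0.7969] 0.029943897386355764
-1 127 [0.0248 0.0272 0.0283 0.0297 0.0301 0.0303 0.0306 0.031 ] -0.010068356764861813 0.005193796897432518 0.5166995068581292
1 189 [0.0216 0.0248 0.027  0.0277 0.029  0.0292 0.0294 0.0303] 0.034355065871620405 0.05002901371993429 0.5187176317727203
((248.0, 186.0), (15, 15), array([0.5112, 0.023 , 0.027 ]))
```

Nut gripped on its flats (30.0 mm). Now I slide it to just short of the edge and square it to the pocket.

Call:
drive_tool:
  moves: "-0.006 0.003 0 -0.3 -0.6; -0.02 0.009 0 -0.8 -0.6; -0.035 0.016 0 -1.3 -0.6; -0.05 0.0225 0 -1.8 -0.6; -0.065 0.0295 0 -2.3 -0.6; -0.08 0.036 0 -2.75 -0.6; -0.09 0.0405 0 -2.75 -0.6; -0.0935 0.0423 0 -2.75 -0.6"

```text
time_s: 12.9
tool_pos: [0.6051, 0.0582, 0.0044]
tool_rot: [180.0, 0.0, 178.7]
force: [-1.5, -1.8, 3.8]
grip_width: 0.03
```

```bash
python3 - <<'E'
from h import *
o=get_obs();print(o['tool_pos'],o['tool_rot'],o['force'],o['grip_width'])
im,_=shot('scene','s4.png',(240,160,360,250),6.6);print(nutpos(im=im))
E
```

```text
[0.60506701 0.05824421 0.0043649 ] [1.79999228e+02 2.78260848e-02 1.78680820e+02] [-1.52010549 -1.8103488   3.79048363] 0.02999571554313916
((290.5, 211.0), (16, 17), array([0.60832913, 0.0605011 , 0.027     ]))
```

View pics/s4.png

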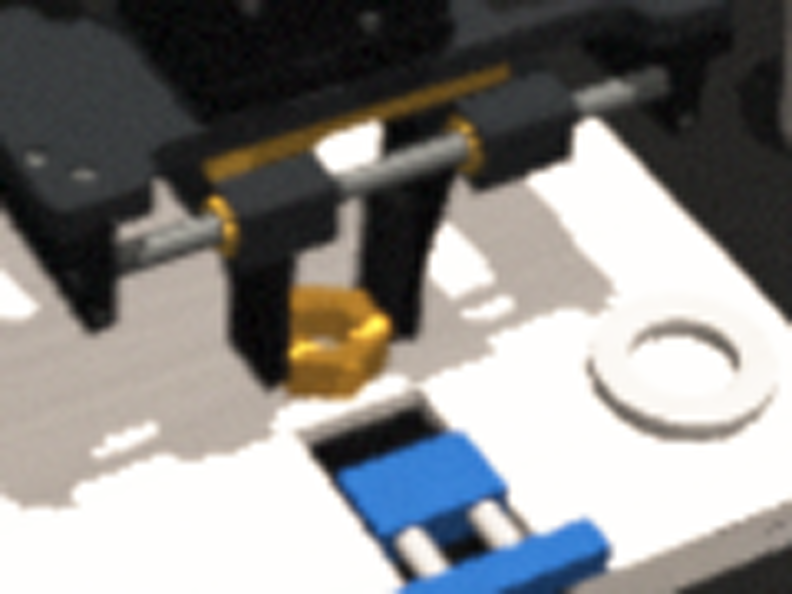

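The nut has tilted nose-down in the grip and is pressing on the plate (3.8 N). I release it so it lies flat, then regrip lower.

Call:
drive_tool:
  moves: "0 0 0 0 -0.2; 0 0 0 0 -0.1; 0 0 0 0 0; 0 0 0 0 0; 0 0 0.0005 0 0; 0 0 0.001 0 0; 0 0 0.0015 0 0; 0 0 0.0015 0 0"

```text
time_s: 13.75
tool_pos: [0.6039, 0.0575, 0.0029]
tool_rot: [180.0, -0.0, 178.6]
force: [-0.3, 0.4, 0.3]
grip_width: 0.0434
```

```bash
python3 - <<'E'
from h import *
o=get_obs();print(o['tool_pos'],o['tool_rot'],o['force'],o['grip_width'])
im,d=shot('scene','s5.png',(260,180,340,240),8);print(nutpos(im=im))
P=cloud('scene',d,270,190,320,225);m=nutmask(im)[190:225,270:320]>0
q=P[m];q=q[(q[:,2]>.018)&(q[:,2]<.05)];print(q[:,2].max(),np.percentile(q,[2,50,98],axis=0))
E
```

```text
[0.60388396 0.05754618 0.00286964] [ 1.79997879e+02 -6.82520210e-03  1.78643239e+02] [-0.30677078  0.36919884  0.30006128] 0.04344969508791758
((289.0, 211.0), (19, 17), array([0.60707444, 0.05810329, 0.027     ]))
0.036705422765739626 [[0.59401551 0.04170647 0.02067944]
 [0.61216056 0.05608423 0.0322719 ]
 [0.62411828 0.07104511 0.03484104]]
```

View pics/s5.png

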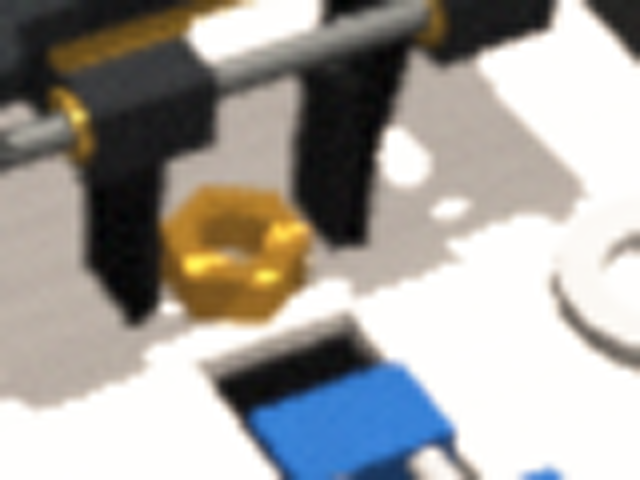

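Nut flat again at crop (235,255), its front corner just short of the edge. Regrip at 10 N and advance slowly.

Call:
drive_tool:
  moves: "0 0 0 0 -0.1; 0 0 0 0 -0.2; 0 0 0 0 -0.25; 0 0 0 0 -0.3; 0 0 0 0 -0.35; 0 0 0 0 -0.4; 0 0 0 0 -0.5; 0 0 0 0 -0.6"
  grip_force: 10

```text
time_s: 14.6
tool_pos: [0.604, 0.0576, 0.003]
tool_rot: [180.0, 0.0, 178.6]
force: [0.5, 0.1, -0.7]
grip_width: 0.0299
```

Call:
drive_tool:
  moves: "-0.002 0 0 0 -0.6; -0.005 0 0 0 -0.6; -0.008 0 0 0 -0.6; -0.011 0 0 0 -0.6; -0.014 0 0 0 -0.6; -0.017 0 0 0 -0.6; -0.02 0 0 0 -0.6; -0.022 0 0 0 -0.6"
  grip_force: 10

```text
time_s: 15.4
tool_pos: [0.6265, 0.057, 0.0029]
tool_rot: [-180.0, 0.0, 178.6]
force: [-0.8, -0.1, 0.2]
grip_width: 0.0299
```

```bash
cat > chk.py <<'E'
from h import *
import sys
np.set_printoptions(precision=4,suppress=True)
o=get_obs();print(o['tool_pos'],o['tool_rot'],o['force'],o['grip_width'])
im,d=shot('scene',sys.argv[1],(270,190,350,250),8);print(nutpos(im=im))
P=cloud('scene',d,270,190,340,260);s=im[190:260,270:340];m=nutmask(im)[190:260,270:340]>0
q=P[m&(P[...,2]>.01)&(P[...,2]<.05)]
t=q[q[:,2]>np.percentile(q[:,2],40)]
A=np.c_[t[:,:2]-t[:,:2].mean(0),np.ones(len(t))]
for _ in range(4):
    c=np.linalg.lstsq(A,t[:,2],rcond=None)[0];k=abs(A@c-t[:,2])<.002;A,t=A[k],t[k]
print('top plane slope x,y, z',c,len(t),np.percentile(q,[2,98],axis=0))
h=cv2.cvtColor(im,cv2.COLOR_RGB2HSV)[190:260,270:340];b=(h[...,0]>100)&(h[...,0]<125)&(h[...,1]>120)&(h[...,2]>70)
j=P[b&(abs(P[...,2]-.0265)<.0035)&(P[...,0]<.69)];print('jaw x',np.percentile(j[:,0],[3,50,97]),len(j))
E
python3 chk.py s6.png
```

```text
[0.6265 0.057  0.0029] [-179.9981    0.0292  178.641 ] [-0.8086 -0.1293  0.2453] 0.029916839652903583
((296.5, 219.5), (16, 18), array([0.6319, 0.059 , 0.027 ]))
top plane slope x,y, z [-0.0015 -0.0038  0.0333] 125 [[0.6163 0.0418 0.021 ]
 [0.6464 0.0706 0.0349]]
jaw x [0.6513 0.6634 0.675 ] 243
```

Nut still flat (top-plane slope about 0). Now I press the jaw back.

Call:
drive_tool:
  moves: "-0.0015 0 0 0 -0.6; -0.003 0 0 0 -0.6; -0.0045 0 0 0 -0.6; -0.006 0 0 0 -0.6; -0.0075 0 0 0 -0.6; -0.009 0 0 0 -0.6; -0.01 0 0 0 -0.6; -0.01 0 0 0 -0.6"

```text
time_s: 16.25
tool_pos: [0.6359, 0.0568, 0.0028]
tool_rot: [180.0, -0.0, 178.6]
force: [-2.2, -0.2, 1.4]
grip_width: 0.0302
```

```bash
python3 chk.py s7.png
```

```text
[0.6359 0.0568 0.0028] [179.9983  -0.021  178.6426] [-2.2015 -0.1925  1.3613] 0.03016887933302813
((299.5, 222.5), (16, 18), array([0.6407, 0.0599, 0.027 ]))
top plane slope x,y, z [-0.0003 -0.0021  0.0332] 121 [[0.6255 0.0411 0.0203]
 [0.6547 0.0704 0.0349]]
jaw x [0.6577 0.6694 0.6801] 238
```

Call:
drive_tool:
  moves: "-0.0007 0 0 0 -0.6; -0.0014 0 0 0 -0.6; -0.0021 0 0 0 -0.6; -0.0028 0 0 0 -0.6; -0.0035 0 0 0 -0.6; -0.004 0 0 0 -0.6; -0.004 0 0 0 -0.6; -0.004 0 0 0 -0.6"

```text
time_s: 17.1
tool_pos: [0.64, 0.0567, 0.0029]
tool_rot: [180.0, 0.0, 178.6]
force: [-2.8, 0.2, 0.4]
grip_width: 0.0303
```

```bash
python3 chk.py s8.png
```

```text
[0.64   0.0567 0.0029] [179.9988   0.0064 178.6417] [-2.7791  0.2482  0.3682] 0.030297694005424345
((300.5, 224.0), (16, 17), array([0.6446, 0.0595, 0.027 ]))
top plane slope x,y, z [0.0144 0.0306 0.0334] 123 [[0.6297 0.0418 0.0158]
 [0.6596 0.0704 0.0354]]
jaw x [0.6615 0.6726 0.6844] 242
```

Call:
drive_tool:
  moves: "-0.0003 0 0 0 -0.6; -0.0006 0 0 0 -0.6; -0.0009 0 0 0 -0.6; -0.0012 0 0 0 -0.6; -0.0015 0 0 0 -0.6; -0.0015 0 0 0 -0.6; -0.0015 0 0 0 -0.6; -0.0015 0 0 0 -0.6"

```text
time_s: 17.95
tool_pos: [0.6415, 0.0566, 0.0029]
tool_rot: [180.0, -0.0, 178.6]
force: [-4.4, 0.7, 0.2]
grip_width: 0.0301
```

```bash
python3 chk.py s9.png; python3 -c "
from h import *
print(np.mean([get_obs()['force'] for _ in range(3)],axis=0))"
```

```text
[0.6415 0.0566 0.0029] [179.9975  -0.0001 178.6387] [-4.4042  0.7063  0.1792] 0.030121596722551252
((301.0, 224.5), (17, 18), array([0.6461, 0.0597, 0.027 ]))
top plane slope x,y, z [0.0033 0.0023 0.0333] 127 [[0.6313 0.0411 0.0214]
 [0.6606 0.0706 0.0352]]
jaw x [0.6625 0.6744 0.6857] 241
[-3.64019716 -0.31312585  0.02886695]
```

Call:
drive_tool:
  moves: "0 0 0.0003 0 -0.6; 0 0 0.0006 0 -0.6; 0 0 0.0009 0 -0.6; 0 0 0.0012 0 -0.6; 0 0 0.0015 0 -0.6; 0 0 0.0018 0 -0.6; 0 0 0.002 0 -0.6; 0 0 0.002 0 -0.6"

```text
time_s: 18.8
tool_pos: [0.6415, 0.0567, 0.001]
tool_rot: [180.0, 0.0, 178.6]
force: [-2.9, 0.5, 0.6]
grip_width: 0.0303
```

```bash
python3 chk.py s10.png
```

```text
[0.6415 0.0567 0.001 ] [179.9967   0.0102 178.6411] [-2.8907  0.5188  0.5728] 0.03026996768975468
((300.5, 225.5), (16, 18), array([0.6477, 0.0577, 0.027 ]))
top plane slope x,y, z [0.0132 0.0239 0.0314] 122 [[0.6316 0.0418 0.0182]
 [0.6607 0.0705 0.0332]]
jaw x [0.663  0.6746 0.686 ] 246
```

The nut dropped 2 mm freely (top at 0.0314) and stays flat. Further down.

Call:
drive_tool:
  moves: "0 0 0.0003 0 -0.6; 0 0 0.0006 0 -0.6; 0 0 0.0009 0 -0.6; 0 0 0.0012 0 -0.6; 0 0 0.0015 0 -0.6; 0 0 0.0018 0 -0.6; 0 0 0.0019 0 -0.6; 0 0 0.0019 0 -0.6"

```text
time_s: 19.65
tool_pos: [0.6414, 0.0567, -0.001]
tool_rot: [180.0, -0.0, 178.6]
force: [-3.1, -0.1, 1.7]
grip_width: 0.0298
```

```bash
python3 chk.py s11.png
```

```text
[ 0.6414  0.0567 -0.001 ] [179.9975  -0.0039 178.6417] [-3.0546 -0.0966  1.6944] 0.029824204138533542
((300.5, 226.0), (16, 17), array([0.6487, 0.057 , 0.027 ]))
top plane slope x,y, z [0.0101 0.0049 0.0296] 117 [[0.6312 0.0415 0.0177]
 [0.6604 0.0698 0.0313]]
jaw x [0.6634 0.6751 0.6858] 244
```

Call:
drive_tool:
  moves: "0 0 0 0 -0.25; 0 0 0 0 -0.2; 0 0 0 0 -0.15; 0 0 0 0 -0.1; 0 0 0 0 -0.1; 0 0 0 0 -0.1; 0 0 0 0 -0.1; 0 0 0 0 -0.1"

```text
time_s: 20.5
tool_pos: [0.6415, 0.0567, -0.0009]
tool_rot: [180.0, 0.0, 178.6]
force: [-0.6, -1.0, 0.1]
grip_width: 0.0392
```

```bash
python3 chk.py s12.png
```

```text
[ 0.6415  0.0567 -0.0009] [179.9951   0.006  178.6405] [-0.6218 -1.0475  0.0602] 0.03919341110765768
((300.0, 226.0), (17, 17), array([0.6483, 0.0563, 0.027 ]))
top plane slope x,y, z [ 0.0083 -0.0061  0.0295] 130 [[0.6304 0.0401 0.0176]
 [0.6596 0.0705 0.0309]]
jaw x [0.6621 0.6732 0.6849] 243
```

View pics/s12.png

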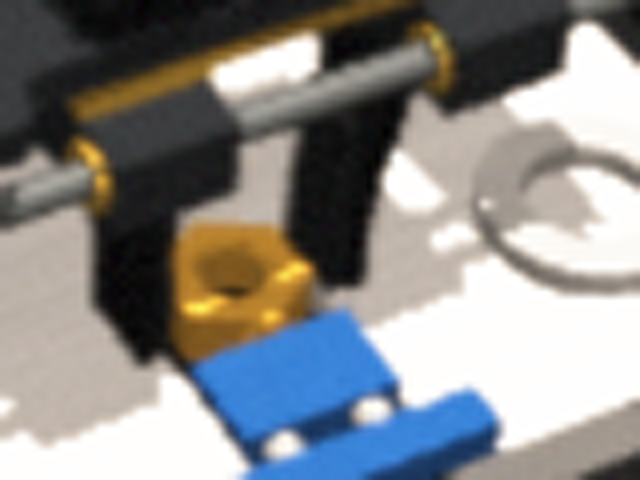

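Released: the nut stays wedged flat about 4 mm deep between wall and jaw. I regrip higher up and draw it the rest of the way down.

Call:
drive_tool:
  moves: "0 0 -0.002 0 -0.1; 0 0 -0.004 0 -0.1; 0 0 -0.0043 0 -0.1; 0 0 -0.0043 0 -0.2; 0 0 -0.0043 0 -0.25; 0 0 -0.0043 0 -0.3; 0 0 -0.0043 0 -0.4; 0 0 -0.0043 0 -0.6"
  grip_force: 10

```text
time_s: 21.35
tool_pos: [0.6414, 0.0567, 0.0033]
tool_rot: [180.0, -0.0, 178.6]
force: [-0.2, -0.0, -0.7]
grip_width: 0.0297
```

Call:
drive_tool:
  moves: "0 0 0 0 -0.6; 0 0 0.0005 0 -0.6; 0 0 0.001 0 -0.6; 0 0 0.0015 0 -0.6; 0 0 0.002 0 -0.6; 0 0 0.0025 0 -0.6; 0 0 0.003 0 -0.6; 0 0 0.003 0 -0.6"

```text
time_s: 22.15
tool_pos: [0.6416, 0.0567, 0.0004]
tool_rot: [180.0, 0.0, 178.6]
force: [-1.2, -0.5, 3.7]
grip_width: 0.0297
```

```bash
python3 chk.py s13.png
```

```text
[0.6416 0.0567 0.0004] [179.9947   0.0156 178.6415] [-1.182  -0.4697  3.6763] 0.029679289326709938
((300.5, 226.5), (16, 16), array([0.6498, 0.0564, 0.027 ]))
top plane slope x,y, z [ 0.0113 -0.0038  0.0266] 105 [[0.6302 0.041  0.0141]
 [0.6588 0.0706 0.0281]]
jaw x [0.6625 0.6741 0.6852] 241
```

Call:
drive_tool:
  moves: "0 0 0.0003 0 -0.6; 0 0 0.0006 0 -0.6; 0 0 0.0009 0 -0.6; 0 0 0.0012 0 -0.6; 0 0 0.0014 0 -0.6; 0 0 0.0014 0 -0.6; 0 0 0.0014 0 -0.6; 0 0 0.0014 0 -0.6"

```text
time_s: 23.0
tool_pos: [0.6417, 0.0567, -0.0005]
tool_rot: [180.0, 0.0, 178.6]
force: [-2.7, 0.1, 5.8]
grip_width: 0.03
```

```bash
python3 chk.py s14.png
```

```text
[ 0.6417  0.0567 -0.0005] [179.9856   0.0281 178.6419] [-2.7441  0.0717  5.8112] 0.03003987543131871
((300.5, 226.5), (16, 16), array([0.6498, 0.0564, 0.027 ]))
top plane slope x,y, z [0.0126 0.0133 0.0257] 100 [[0.6293 0.042  0.0134]
 [0.658  0.0707 0.0274]]
jaw x [0.662  0.6741 0.6849] 243
```

Call:
drive_tool:
  moves: "0 0 0 0 -0.25; 0 0 0 0 -0.2; 0 0 0 0 -0.1; 0 0 0 0 -0.1; 0 0 0 0 -0.1; 0 0 -0.005 0 -0.1; 0 0 -0.01 0 -0.1; 0 0 -0.014 0 -0.1"

```text
time_s: 23.85
tool_pos: [0.6418, 0.0567, 0.0138]
tool_rot: [180.0, 0.0, 178.6]
force: [0.1, 0.6, 0.0]
grip_width: 0.0392
```

```bash
python3 chk.py s15.png
```

```text
[0.6418 0.0567 0.0138] [179.9862   0.0473 178.6434] [0.0952 0.6133 0.0489] 0.039185607844992955
((299.0, 226.5), (19, 16), array([0.6486, 0.0541, 0.027 ]))
top plane slope x,y, z [-0.0059 -0.0013  0.0258] 121 [[0.63   0.0404 0.0142]
 [0.6582 0.07   0.0271]]
jaw x [0.6626 0.6736 0.6851] 242
```

Flat, top at about 0.026. I add a light tap from above with closed fingers to be sure it is seated, then retreat.

Call:
drive_tool:
  moves: "0 0 -0.004 0 -0.5; 0 0 -0.004 0 -1; 0 0 -0.004 0 -1; 0 0 -0.004 0 -1; 0 0 -0.004 0 -1; 0 0 -0.004 0 -1; 0 0 -0.004 0 -1; 0 0 -0.004 0 -1"
  grip_force: 5

```text
time_s: 24.7
tool_pos: [0.6415, 0.0566, 0.0169]
tool_rot: [180.0, -0.0, 178.6]
force: [-1.1, 0.4, -0.1]
grip_width: 0.0003
```

Call:
drive_tool:
  moves: "0 0 0.004 0 -1; 0 0 0.008 0 -1; 0 0 0.011 0 -1; 0 0 0.012 0 -1; 0 0 0.0125 0 -1; 0 0 0.013 0 -1; 0 0 0.0132 0 -1; 0 0 0.0132 0 -1"

```text
time_s: 25.5
tool_pos: [0.6413, 0.0566, 0.0042]
tool_rot: [180.0, -0.0, 178.6]
force: [-3.8, 0.3, 4.8]
grip_width: 0.0004
```

Call:
drive_tool:
  moves: "0 0 -0.005 0 -1; 0 0 -0.015 0 -1; 0 0 -0.03 0 -1; 0 0 -0.05 0 -1; 0 0 -0.075 0 -1; 0 0 -0.1 0 -1; 0.04 0 -0.12 0 -1; 0.06 0 -0.13 0 -1"

```text
time_s: 26.3
tool_pos: [0.5813, 0.0579, 0.1367]
tool_rot: [179.9, 0.2, 178.6]
force: [-0.6, 0.5, -0.0]
grip_width: 0.0006
```

```bash
python3 chk.py s16.png; python3 - <<'E'
from h import *
for n in('burr_center','cup_center','tamper_center'):
    print(n,[(np.round(r['uv'],1),round(r['conf'],2)) for r in pinpoint('scene',n)[:1]])
E
```

```text
[0.5813 0.0579 0.1367] [179.9463   0.162  178.6107] [-0.5992  0.5114 -0.0069] 0.0005850641118098111
((298.5, 227.0), (20, 15), array([0.6492, 0.0527, 0.027 ]))
top plane slope x,y, z [0.0149 0.0056 0.0259] 125 [[0.6313 0.0403 0.0126]
 [0.6581 0.0695 0.0272]]
jaw x [0.6623 0.6741 0.685 ] 239
burr_center [(array([344.5, 215.2]), 0.63)]
cup_center [(array([369.8, 168.6]), 0.88)]
tamper_center [(array([170.7, 259.6]), 0.81)]
```

View pics/s16.png

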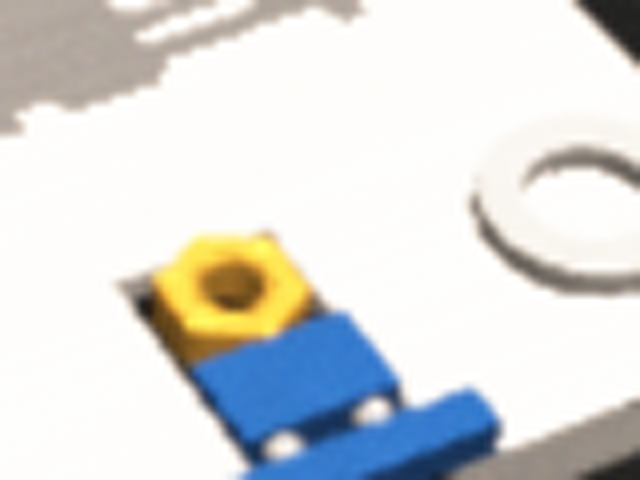

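The nut sits in the pocket at crop (235,295), flush with the jaw top; the hand is clear and the bystanders haven't moved. Handing in.

```bash
python3 -c "
from cell import *
print(sign_off())"
```

```text
the job is handed in; nothing more can be done
None
```

The nut is in the pocket, flat and held by the jaw, and I handed the job in at about 26 s. I held it across its flats at 6–10 N, slid it over the plate and pressed the jaw back about 11 mm. I then drew it down in two grips and finished with a light tap from above of about 5 N.

**Last checks:**
- **Seating:** the nut's top is at z ≈ 0.026 m, level with the jaw top. The tap met resistance at the same height.
- **Flatness:** the nut's top surface slopes about 0.015 rad, against a limit of 0.08.
- **Jaw:** it is still pushed back about 11 mm, as far as the picture lets me measure. One nut corner faces it.
- **Hand and bystanders:** the hand is about 0.13 m clear. The burr ring, cup and tamper appear within about 3–4 pixels of where they started, which is within the detector's scatter.

**What went wrong or disagreed:**
- **Fingertip height:** the real fingertips sit about 21.5 mm higher than the reported TCP. My first grip therefore closed above the nut without touching it. I found the offset from the depth image and a 4 N touch on the plate.
- **Tilt while sliding:** during the first slide the nut tipped nose-down in the grip and its edge pressed on the plate. I let it drop flat and regripped lower and a little firmer.

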